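Dock the slide box down its guide lane

TASK

Freshly mounted slides lie in the closed slide box that stands in front of the docking lane. Push the box gently down the lane between the two guide rails until its rear side rests squarely against the two rubber bumpers at the end, then leave it; neither the box nor the robot may touch either rail. Only push it along the bench - do not lift, tip or shove it - and leave the other things where they stand.

Things in the scene. Friction and masses are not known exactly. Their poses are not given: they have to be found in the camera images.
- slide_box: Closed flat blue slide box, loose on the bench before the lane's mouth, a little off centre and askew. Origin: centre of its underside. x points down the lane once square: solid x = +-49 mm, y = +-89 mm (the long side), 37 mm high, upright walls. Clasp (front, -x) and hinge (rear) stick out 6 mm, to the eye only. Lid fixed; 0.13 to 0.27 kg. Docked: origin at x = 131 mm, y = 0 of dock.
- dock: The docking lane, fixed: two parallel aluminium rails joined by a bar at the far end, open towards the robot; its floor is the bench. Origin: on the bench, middle of the mouth, level with the rails' front ends. x points down the lane, away from the robot, y to the left rail, z up. 200 mm wide inside (y = +-100 mm: 11 mm to spare either side of the box), 180 mm from mouth to bumper faces.
- rail_left: Left guide rail (+y side) of the dock, in the dock's frame: 16 mm wide, 30 mm high, x = 0 to 192 mm, inner face at y = +100 mm; flat fixing feet 4 mm high (screw heads 7 mm) reach out to y = 135 mm on its outside. Must not be touched.
- rail_right: Right guide rail, the mirror image of the left (inner face at y = -100 mm), in the dock's frame. Must not be touched.
- bumpers: Two black rubber bumpers at the far end of the lane, in the dock's frame: 14 mm in diameter, 12 mm above the bench at y = +-60 mm, faces at x = 180 mm, where they stop the box. Rigid to the touch.
- jar_clear: Clear glass staining jar, 82 mm across, 102 mm high, standing outside the left rail. Bystander. Origin: centre of its underside.
- dropper_3: Brown dropper bottle with a black top, 42 mm across, 116 mm high, outside the right rail. Bystander. Origin: centre of its underside.
- coverslip_box: Small clear box of cover slips, 28 x 28 x 25 mm, to the right of the slide box. Bystander. Origin: centre of its underside.
- cap_0: White screw cap lying open side up, 61 mm across, 16 mm high, to the right of the lane's mouth. Bystander. Origin: centre of its underside.
- notebook: Closed dark green notebook, 150 x 110 x 12 mm, to the left of the slide box. Bystander. Origin: centre of its underside.
Things that resemble listed ones, but are neither listed nor needed, are in the scene too. Of the things like the slide_box, leave any that is pink; of the rest the larger one is meant.

How it is judged:
By the outcome, as a careful person would: the job done as asked, in the order asked, and still so for the second after the job is handed in, with the robot touching nothing.
It also fails if it takes over 67 s, if anything falls off the work surface, if the arm or the gripper's body presses on something with over 40 N, if the wrist force passes 120 N, or if a joint passes its speed limit or range.

ROBOT

A 7-joint arm with a two-finger parallel gripper is mounted at the origin on a cart in front of the work surface, level with it; the furniture and walls round the work are solid. World frame = base frame: x ahead of the robot, y to its left, z up, the work surface at z = 0. Lengths are in m, angles in rad, forces in N, time in s.
With the tool pointing down it reaches from about 0.35 to 0.9 m from the base axis. Payload 19.9 kg.
Tool frame: the origin (TCP) lies between the finger pads; the fingertips stand 19 mm ahead of it and the grasp point (between the pads) is the TCP; z points along the fingers, y is the direction in which the jaws open and shut (so a half turn about z gives the same grasp; the last joint's range is limited). The gripper opens to 94 mm and grips with 3 to 60 N. Pads are 16 mm wide; open, the fingers measure 119 mm over their backs; the gripper's body (75 mm by 177 mm) begins 78 mm behind the grasp point.
Start: joints at [1.115, 0.417, -0.01, 1.614, 0.005, 1.111, -0.053], TCP at [0.252, -0.572, 0.224] pointing down, gripper open.
Joint ranges: [-2.81, 2.81], [-0.39, 2.02], [-1.27, 1.25], [0.06, 2.57], [-1.19, 4.33], [0.19, 2], [-2.82, 2.82]. Speed limits (rad/s): [1.89, 1.89, 2.39, 2.39, 3.01, 3.01, 3.01].

INTERFACE

Orientations are given as a 3x3 rotation matrix whose columns are the frame's x, y, z axes.
In Python, from rig import robot gives the robot as it stands. Calls block until the motion is done:
- robot.move_ptp(position, orientation): joint-space move of the TCP to a pose.
- robot.move_linear(position, velocity=0.15, frame=None, threshold=None): straight line of the TCP; frame=None keeps the orientation; velocity is the mean speed in m/s. With threshold (N) it stops when the force on the tool has changed by that much, and returns True; else False.
- robot.goto_joints(angles): joint-space move.
- robot.gripper_to(opening): finger opening in m; the grip force is fixed at half the most; returns when the fingers have stopped.
- robot.pause(seconds).
- robot.ik(position, orientation): joint angles nearest the present ones, or None.
- robot.get_state(): the state.
- robot.grab_frame(name): name is "side" or "top"; returns the picture (420x560x3 uint8, red, green, blue); there is no depth.
- robot.camera_info(name): a dict with "fx", "fy", "cx", "cy" (pixels), "rvec" (rotation vector, rad) and "tvec" (3), from world to camera coordinates, as OpenCV has them. Camera axes: x right, y down, z forward; pixel columns grow to the right and rows downward; lengths in m; the calibration is good to about 2 mm. A picture is of the moment at which its call begins. camera_info takes no time and is no camera call.
A pose or a line that the arm cannot do raises robot.PlanningError and nothing moves.
- robot.sign_off(): hands the job in, once; it reports no verdict.
The state is a dict: "time": time; "qpos": joint angles; "joint_vel": joint speeds; "effort": joint torques, N m; "ee_pos": TCP position; "tool_rot": TCP orientation; "force": force on the tool from outside, world axes, zero at the start; "moment": the same for the moment, N m; "opening": finger opening in m.
Only numpy, scipy, OpenCV 4.12 (cv2) and the standard library are available. Lean on these libraries where they do the work, as an engineer would, in place of code of your own. Each camera call takes 0.05 s, during which the arm holds its last target.

## Working session

There is one attempt and no reset: what is moved stays moved. The work goes in short steps, each a Python script; the robot and the scene stay as the last script left them, time stands still between calls to the robot, and variables do not carry over. Pictures are saved under pics/ and viewed, and the job is handed in when it is done.

```bash
ls; mkdir -p pics
python3 - <<'E'
from rig import robot
import cv2
for n in("top","side"):
    f=robot.grab_frame(n); cv2.imwrite(f"pics/{n}0.png",f[:,:,::-1]); print(robot.camera_info(n))
s=robot.get_state();print(s['time'],s['ee_pos'],s['tool_rot'],s['opening'])
E
```

```text
pics
{'fx': 427.85912229683436, 'fy': 427.85912229683436, 'cx': 272.90294558429997, 'cy': 215.45601346754515, 'rvec': array([ 2.1283125 , -2.18718319,  0.11589271]), 'tvec': array([0.09184976, 0.60416438, 1.04685265])}
{'fx': 443.9632653715531, 'fy': 443.9632653715531, 'cx': 279.9205209188292, 'cy': 209.9615277768012, 'rvec': array([ 2.08716444, -0.11777879,  0.07102647]), 'tvec': array([-0.573836  ,  0.07984114,  0.98889896])}
0.1 [ 0.25172246 -0.57169793  0.22388419] [[ 9.15209290e-01  4.02978488e-01 -5.42640337e-04]
 [ 4.02978842e-01 -9.15208759e-01  9.90410239e-04]
 [-9.75151684e-05 -1.12510523e-03 -9.99999362e-01]] 0.09423363542169985
```

View pics/top0.png

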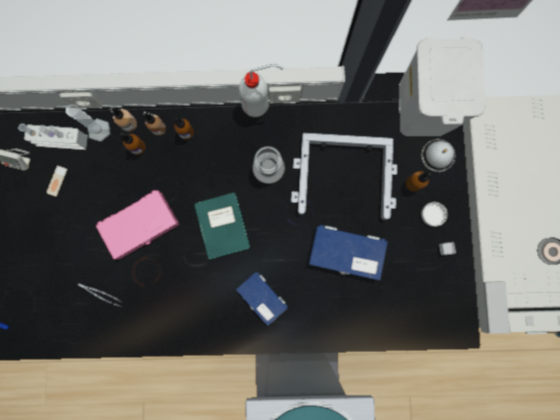

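View pics/side0.png

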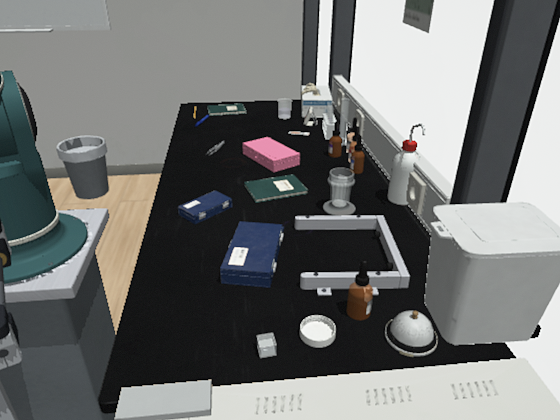

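The top view shows the large blue box at about (348,253) and the dock's rails from about (302,213)/(388,217) up to the bar at row 140. Next I'll measure both.

```bash
cat > h.py <<'E'
import numpy as np, cv2
from rig import robot
class Cam:
    def __init__(s,n):
        c=robot.camera_info(n); s.K=np.array([[c['fx'],0,c['cx']],[0,c['fy'],c['cy']],[0,0,1]]); s.rv=c['rvec'];s.t=c['tvec'];s.R=cv2.Rodrigues(s.rv)[0];s.C=-s.R.T@s.t
    def ray(s,uv,z):
        uv=np.atleast_2d(uv).astype(float); d=np.c_[(uv-s.K[:2,2])/s.K[0,0],np.ones(len(uv))]@s.R
        return s.C+d*((z-s.C[2])/d[:,2])[:,None]
    def proj(s,P): return cv2.projectPoints(np.atleast_2d(P).astype(float),s.rv,s.t,s.K,None)[0].reshape(-1,2)
E
python3 - <<'E'
from h import *
im=cv2.imread('pics/top0.png'); c=im[125:290,285:405]
cv2.imwrite('pics/top0z.png',cv2.resize(c,None,fx=3.6,fy=3.6,interpolation=cv2.INTER_CUBIC))
im=cv2.imread('pics/side0.png'); c=im[205:300,215:415]
cv2.imwrite('pics/side0z.png',cv2.resize(c,None,fx=4,fy=4,interpolation=cv2.INTER_CUBIC))
for n in('top','side'): print(Cam(n).C)
E
```

```text
[0.48151161 0.0680681  1.11034443]
[ 0.47600748 -0.87889105  0.56084839]
```

View pics/top0z.png

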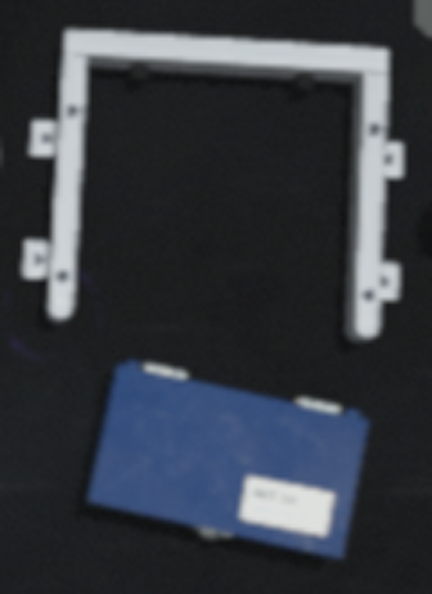

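View pics/side0z.png

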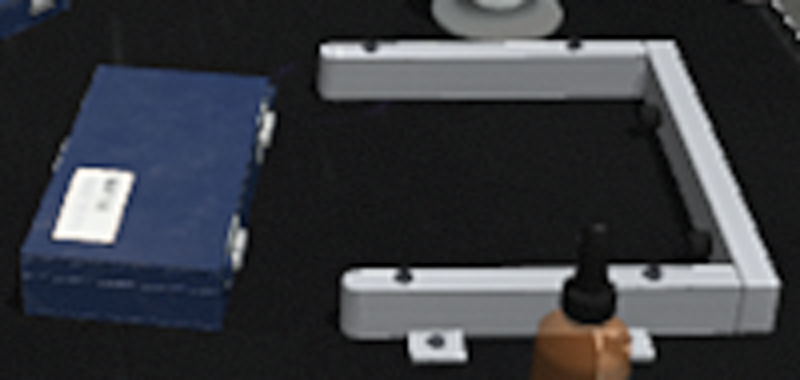

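```bash
cat > m.py <<'E'
from h import *
def dock(im,cam):
    S=4; g=cv2.resize(im[125:230,285:405],None,fx=S,fy=S,interpolation=cv2.INTER_CUBIC)
    g=cv2.cvtColor(g,cv2.COLOR_BGR2GRAY)
    m=(g>150).astype(np.uint8)
    def unmap(p): return (np.asarray(p,float)+.5)/S-.5+[285,125]
    L=[];R=[]
    for r in range(S*25,S*82):
        c=np.where(m[r])[0]
        l=c[c<m.shape[1]/2]; rr=c[c>m.shape[1]/2]
        if len(l) and len(rr): L.append((l.max()+.5,r)); R.append((rr.min()-.5,r))
    out=[]
    for P in(L,R):
        W=cam.ray(unmap(P),.03)[:,:2]; vx,vy,x,y=cv2.fitLine(W.astype(np.float32),cv2.DIST_HUBER,0,.001,.001).ravel()
        if vx<0: vx,vy=-vx,-vy
        out.append((np.array([vx,vy]),np.array([x,y])))
    # front end of the rails, bar's outer edge, at z=.03
    d=(out[0][0]+out[1][0]);d/=np.linalg.norm(d); n=np.array([-d[1],d[0]])
    ys,xs=np.where(m); W=cam.ray(unmap(np.c_[xs,ys]),.03)[:,:2]
    a=W@d; b=W@n; bl=out[0][1]@n; br=out[1][1]@n
    kl=(b>bl)&(b<bl+.016); kr=(b<br)&(b>br-.016)
    print('dirs',[np.degrees(np.arctan2(o[0][1],o[0][0])) for o in out],'width',bl-br)
    fl,fr,bk=a[kl].min(),a[kr].min(),a[(b<bl)&(b>br)].max()
    print('fronts',fl,fr,'far',a[kl].max(),a[kr].max(),bk)
    return d,n,(bl+br)/2,fl,fr,bk
def box(im,cam,z=.037,roi=(285,225,405,290),lo=(100,90,35),hi=(130,255,255)):
    x0,y0,x1,y1=roi;S=4
    g=cv2.resize(im[y0:y1,x0:x1],None,fx=S,fy=S,interpolation=cv2.INTER_CUBIC)
    h=cv2.cvtColor(g,cv2.COLOR_BGR2HSV); m=cv2.inRange(h,lo,hi)
    c=max(cv2.findContours(m,cv2.RETR_EXTERNAL,cv2.CHAIN_APPROX_NONE)[0],key=cv2.contourArea)
    hull=cv2.convexHull(c).reshape(-1,2)
    W=cam.ray((hull+.5)/S-.5+[x0,y0],z)[:,:2]
    r=cv2.minAreaRect((W*1000).astype(np.float32)); return r,m
E
python3 - <<'E'
from m import *
im=cv2.imread('pics/top0.png'); cam=Cam('top')
print(dock(im,cam))
for v in(35,60,80,100):
    r,m=box(im,cam,lo=(100,90,v)); print(v,r, cv2.boxPoints(r).round(1).tolist())
cv2.imwrite('pics/bm.png',m)
E
```

```text
dirs [np.float32(-5.1665134), np.float32(-5.4691973)] width 0.19956055
fronts 0.6092354607050359 0.6098554708235798 far 0.817719285491965 0.8183646778348973 0.8189222708070969
(array([ 0.9956959 , -0.09268089], dtype=float32), array([0.09268089, 0.9956959 ], dtype=float32), np.float32(-0.047886476), np.float64(0.6092354607050359), np.float64(0.6098554708235798), np.float64(0.8189222708070969))
35 ((510.0891418457031, -109.37471008300781), (185.0465087890625, 107.57122802734375), 75.8348159790039) [[435.29998779296875, -185.89999389648438], [539.5999755859375, -212.1999969482422], [584.9000244140625, -32.79999923706055], [480.6000061035156, -6.5]]
60 ((510.08123779296875, -110.25421905517578), (182.26669311523438, 105.4357681274414), 75.762451171875) [[436.6000061035156, -185.60000610351562], [538.7999877929688, -211.60000610351562], [583.5999755859375, -34.900001525878906], [481.3999938964844, -9.0]]
80 ((510.0994567871094, -110.34981536865234), (179.59246826171875, 103.57359313964844), 75.6137924194336) [[437.6000061035156, -184.5], [538.0, -210.1999969482422], [582.5999755859375, -36.20000076293945], [482.20001220703125, -10.5]]
100 ((509.5674133300781, -110.12460327148438), (177.24755859375, 100.86998748779297), 76.0211410522461) [[439.20001220703125, -183.89999389648438], [537.0999755859375, -208.3000030517578], [579.9000244140625, -36.29999923706055], [482.0, -11.899999618530273]]
```

```bash
cat >> h.py <<'E'
def down(deg):
    a=np.radians(deg);c,s=np.cos(a),np.sin(a)
    return np.array([[c,s,0],[s,-c,0],[0,0,-1.]])
D=np.array([.99570,-.09268]);N=np.array([.09268,.99570])
O=D*.6095+N*-.0479   # dock origin
def d2w(a,b,z): return np.r_[O+D*a+N*b,z]
def shot(n):
    f=robot.grab_frame('top'); cv2.imwrite(f'pics/{n}.png',f[:,:,::-1]); return f[:,:,::-1].copy()
E
python3 - <<'E'
from m import *
c=np.array([.510,-.110]);th=np.radians(-14.2);u=np.array([-np.sin(th),np.cos(th)])
Z=.032
best=None
for deg in(75.8,-104.2):
    q=robot.ik(np.r_[c-u*.122,.15],down(deg)); print(deg,q)
    if q is not None:
        v=np.abs(np.array(q)-robot.get_state()['qpos']).max()
        if best is None or v<best[0]: best=(v,deg)
R=down(best[1]); print(best)
robot.gripper_to(.04)
robot.move_ptp(np.r_[c-u*.127,.15],R)
robot.move_linear(np.r_[c-u*.127,Z],.12)
f0=robot.get_state()['force']
robot.move_linear(np.r_[c-u*.101,Z],.06)
robot.move_linear(np.r_[c-u*(.097-.0145),Z],.025)
s=robot.get_state();print(s['time'],s['force']-f0,s['ee_pos'])
robot.move_linear(np.r_[c-u*.12,Z],.08)
robot.move_linear(np.r_[c-u*.13,.15],.15)
# park for a look: front approach height
robot.move_ptp(d2w(-.24,-.02,.2),down(-5.32))
im=shot('top1');print(robot.get_state()['time'])
cam=Cam('top')
for v in(60,80,100):
    r,m=box(im,cam,lo=(100,90,v));print(v,r)
E
```

```text
75.8 [ 0.68759746  0.36206698 -0.36417631  1.90686721  0.16163994  0.90095449
 -0.00355781]
-104.2 [-0.43506353  0.57294473  1.08580095  1.9415683  -0.60629513  1.00032019
 -2.45551641]
(np.float64(0.42690160609205163), 75.8)
5.1917 [-0.90430669  1.09032081 -0.36751003] [ 0.48978207 -0.19000455  0.03202812]
8.1833
60 ((513.41845703125, -96.46892547607422), (182.10543823242188, 105.1868667602539), 75.81342315673828)
80 ((513.3091430664062, -96.46660614013672), (179.5263671875, 103.10954284667969), 75.85106658935547)
100 ((512.9362182617188, -96.34416198730469), (177.27005004882812, 100.75701141357422), 76.00031280517578)
```

View pics/top1.png

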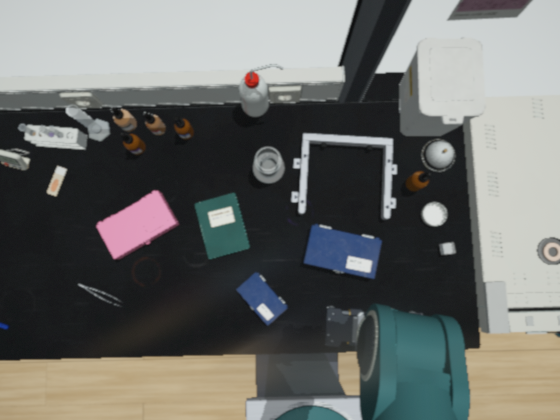

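The side push moved the box 14 mm sideways as planned; it now sits at about (343,251), still askew. Next is the squaring push with both open fingers.

```bash
cat >> m.py <<'E'
def rel(r):
    (x,y),(w,h),ang=r
    if w<h: ang+=90
    p=np.array([x,y])/1000-O; yaw=ang-90
    yaw=(yaw+90)%180-90
    return (p@D*1000,p@N*1000,yaw+5.32)
E
python3 - <<'E'
from m import *
cam=Cam('top');im=cv2.imread('pics/top1.png')
print(rel(box(im,cam,lo=(100,90,90))[0]))
robot.gripper_to(.094)
Z=.032
robot.move_linear(d2w(-.185,0,Z+.04),.15)
robot.move_linear(d2w(-.185,0,Z),.1)
f0=robot.get_state()['force']
robot.move_linear(d2w(-.158,0,Z),.06)
robot.move_linear(d2w(-.127,0,Z),.025)
s=robot.get_state();print(s['time'],s['force']-f0,s['ee_pos'])
im=shot('top2')
for v in(60,80,100):
    r,m=box(im,cam,lo=(100,90,v));print(v,rel(r),r)
E
```

```text
(np.float64(-89.8146076039963), np.float64(-0.5348628703090476), -8.549758605957031)
12.7667 [-0.41900562  0.43433548  0.37443474] [ 0.47611712 -0.09237661  0.03204397]
60 (np.float64(-68.88806374993139), np.float64(7.930679828512983), 3.7362368774414065) ((534.58349609375, -89.90148162841797), (186.97874450683594, 87.64871978759766), 88.4162368774414)
80 (np.float64(-68.24973344780732), np.float64(7.6782205832126875), 3.7362368774414065) ((535.1956787109375, -90.2120132446289), (183.85142517089844, 86.4076919555664), 88.4162368774414)
100 (np.float64(-67.63027384056858), np.float64(7.71279321062358), 3.7362368774414065) ((535.815673828125, -90.23500061035156), (181.3332061767578, 85.16679382324219), 88.4162368774414)
```

View pics/top2.png

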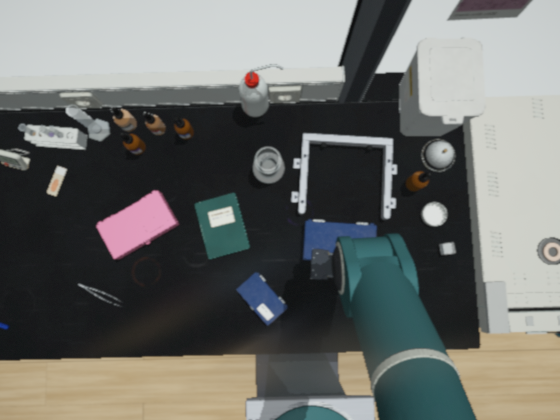

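Run:
```python
from h import *
f=robot.grab_frame('side')[:,:,::-1].copy(); cv2.imwrite('pics/side2.png',f)
im=cv2.imread('pics/top2.png')
a=cv2.resize(im[195:285,290:400],None,fx=5,fy=5,interpolation=cv2.INTER_CUBIC)
b=cv2.resize(f[200:310,190:420],None,fx=3.4,fy=3.4,interpolation=cv2.INTER_CUBIC)
cv2.imwrite('pics/z2a.png',a);cv2.imwrite('pics/z2b.png',b)
```

```text
(no output)
```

View pics/z2a.png

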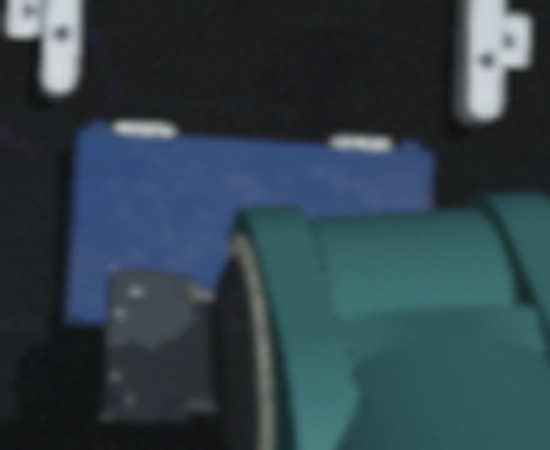

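View pics/z2b.png

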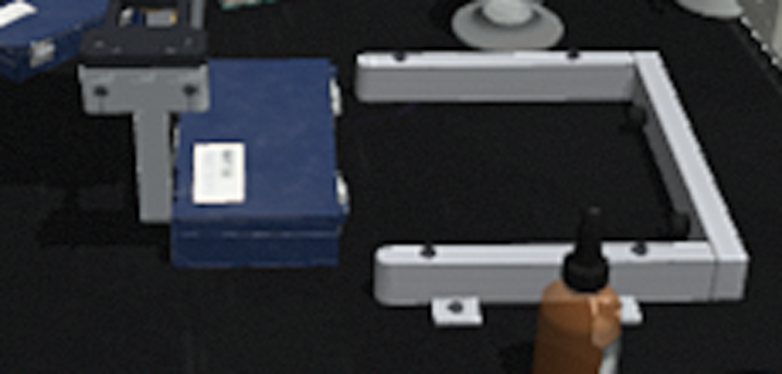

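```bash
cat >> m.py <<'E'
def rear(im,cam,roi,v=85,bmax=.1):
    # box rear/left/right edges from blue mask, in dock frame (mm)
    x0,y0,x1,y1=roi;S=4
    g=cv2.resize(im[y0:y1,x0:x1],None,fx=S,fy=S,interpolation=cv2.INTER_CUBIC)
    m=cv2.inRange(cv2.cvtColor(g,cv2.COLOR_BGR2HSV),(106,90,v),(130,255,255))
    c=max(cv2.findContours(m,cv2.RETR_EXTERNAL,cv2.CHAIN_APPROX_NONE)[0],key=cv2.contourArea).reshape(-1,2)
    P=cam.ray((c+.5)/S-.5+[x0,y0],.037)[:,:2]-O; A=np.c_[P@D,P@N]*1000
    top=A[:,0].max()
    k=A[:,0]>top-8; bl,br=A[k,1].max(),A[k,1].min()
    # rear edge: outermost a per b bin away from hinges
    bs=np.arange(br+6,bl-6,2);e=np.array([[b,A[np.abs(A[:,1]-b)<1.5][:,0].max()] for b in bs if (np.abs(A[:,1]-b)<1.5).any()])
    p=np.polyfit(e[:,0],e[:,1],1)
    s=(A[:,0]<top-8)&(A[:,0]>top-35)
    mid=(bl+br)/2
    L=A[s&(A[:,1]>mid+60)];R=A[s&(A[:,1]<mid-60)]
    print('rear a@centre %.1f yaw %.2f'%(np.polyval(p,mid),-np.degrees(p[0])),'left %.1f right %.1f mid %.1f'%(np.median(L[:,1]),np.median(R[:,1]),(np.median(L[:,1])+np.median(R[:,1]))/2))
E
python3 - <<'E'
from m import *
cam=Cam('top')
for n,roi in(('top1',(290,215,400,290)),('top2',(290,210,400,290))):
    for v in(60,80,100): rear(cv2.imread(f'pics/{n}.png'),cam,roi,v)
E
```

```text
rear a@centre -26.1 yaw 21.60 left nan right -44.4 mid nan
rear a@centre -27.3 yaw 6.43 left nan right -45.7 mid nan
rear a@centre -30.3 yaw -31.28 left nan right -47.6 mid nan
rear a@centre -19.3 yaw 0.11 left 98.4 right -82.6 mid 7.9
rear a@centre -20.1 yaw 0.12 left 97.2 right -81.3 mid 7.9
rear a@centre -21.0 yaw 0.14 left 95.8 right -79.0 mid 8.4
  return _methods._mean(a, axis=axis, dtype=dtype,
  ret = ret.dtype.type(ret / rcount)
```

Box is square (yaw 0.1°) but about 8 mm left of the lane's centre, so I'll nudge it back from its left end.

Run:
```python
from m import *
cam=Cam('top');Z=.032
robot.move_linear(d2w(-.15,0,Z),.1)
robot.move_linear(d2w(-.16,0,.12),.15)
robot.gripper_to(.04)
a=-.069
robot.move_ptp(d2w(a,.130,.15),down(84.68))
robot.move_linear(d2w(a,.130,Z),.12)
robot.move_linear(d2w(a,.108,Z),.05)
robot.move_linear(d2w(a,.0967,Z),.02)
print(robot.get_state()['time'])
robot.move_linear(d2w(a,.12,Z),.08)
robot.move_linear(d2w(a,.125,.15),.15)
robot.move_ptp(d2w(-.24,0,.18),down(-5.32))
im=shot('top3');print(robot.get_state()['time'])
for v in(60,80,100):
    rear(im,cam,(290,210,400,290),v); print(rel(box(im,cam,roi=(290,210,400,290),lo=(100,90,v))[0]))
cv2.imwrite('pics/z3.png',cv2.resize(im[195:285,290:400],None,fx=5,fy=5,interpolation=cv2.INTER_CUBIC))
```

```text
18.5083
20.9917
rear a@centre -19.2 yaw 0.06 left 85.6 right -95.6 mid -5.0
(np.float64(-66.63020225029766), np.float64(-4.892494082925022), -0.036010437011718466)
rear a@centre -20.0 yaw 0.16 left 84.2 right -94.3 mid -5.1
(np.float64(-66.87694393578339), np.float64(-4.923314824044394), -0.019607238769530966)
rear a@centre -20.8 yaw 0.10 left 82.8 right -93.0 mid -5.1
(np.float64(-67.2794526870041), np.float64(-5.039028911568805), 0.20156127929687528)
```

View pics/z3.png

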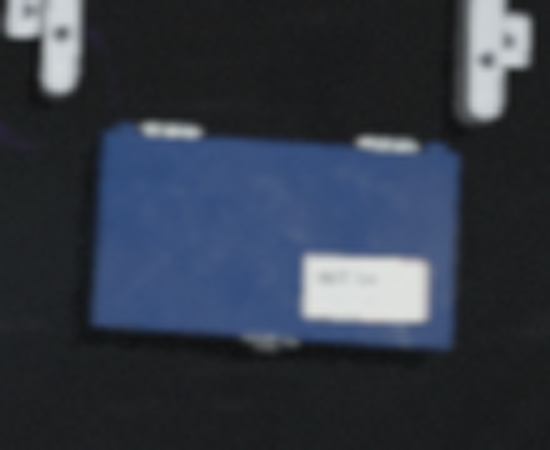

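The nudge overshot: the box moved 13 mm and is now 5 mm right of centre. The left and right pushes disagree in a way that points to a 2.5 mm camera-to-robot offset in y. I'll correct from the right with the calibrated contact distance.

Run:
```python
from m import *
cam=Cam('top');Z=.032
a=-.069
robot.move_ptp(d2w(a,-.135,.15),down(84.68))
robot.move_linear(d2w(a,-.135,Z),.12)
robot.move_linear(d2w(a,-.108,Z),.05)
robot.move_linear(d2w(a,-.0964,Z),.02)
print(robot.get_state()['time'])
robot.move_linear(d2w(a,-.12,Z),.08)
robot.move_linear(d2w(a,-.13,.15),.15)
robot.move_ptp(d2w(-.24,.0025,.18),down(-5.32))
im=shot('top4');print(robot.get_state()['time'])
for v in(60,80,100):
    rear(im,cam,(290,210,400,290),v); print(rel(box(im,cam,roi=(290,210,400,290),lo=(100,90,v))[0]))
cv2.imwrite('pics/z4.png',cv2.resize(im[195:285,290:400],None,fx=5,fy=5,interpolation=cv2.INTER_CUBIC))
```

```text
25.075
28.025
rear a@centre -19.3 yaw 0.16 left 90.6 right -90.5 mid 0.0
(np.float64(-66.81637864403542), np.float64(0.15419071733744227), 0.009682006835937784)
rear a@centre -20.1 yaw 0.14 left 89.2 right -89.3 mid -0.0
(np.float64(-67.09827918144995), np.float64(0.11517811800271835), 0.010879821777344034)
rear a@centre -20.9 yaw 0.16 left 87.8 right -88.0 mid -0.1
(np.float64(-67.40144908318338), np.float64(-0.05753863401144598), 0.21617156982421903)
```

View pics/z4.png

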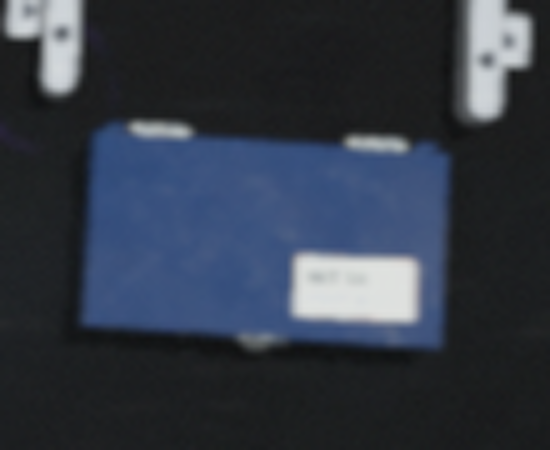

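Centred and square now (mid 0.0 mm, yaw about 0.1°). Pushing it down the lane, with a look partway.

Run:
```python
from m import *
cam=Cam('top');Z=.032;b=.0025
robot.gripper_to(.094)
robot.move_linear(d2w(-.175,b,Z+.04),.18)
robot.move_linear(d2w(-.175,b,Z),.1)
robot.move_linear(d2w(-.133,b,Z),.07)
f0=robot.get_state()['force']
robot.move_linear(d2w(-.03,b,Z),.035)
s=robot.get_state();print(s['time'],s['force']-f0)
im=shot('top5')
for v in(60,80,100): rear(im,cam,(304,150,389,250),v)
cv2.imwrite('pics/z5.png',cv2.resize(im[130:250,285:405],None,fx=5,fy=5,interpolation=cv2.INTER_CUBIC))
cv2.imwrite('pics/side5.png',cv2.resize(robot.grab_frame('side')[200:310,190:420,::-1],None,fx=3.4,fy=3.4,interpolation=cv2.INTER_CUBIC))
```

```text
34.2167 [-1.30223062 -0.70029621 -1.4093992 ]
rear a@centre 77.0 yaw -1.79 left nan right nan mid nan
rear a@centre 76.4 yaw -1.70 left nan right nan mid nan
rear a@centre 75.8 yaw -1.69 left nan right nan mid nan
  return _methods._mean(a, axis=axis, dtype=dtype,
  ret = ret.dtype.type(ret / rcount)
```

View pics/z5.png

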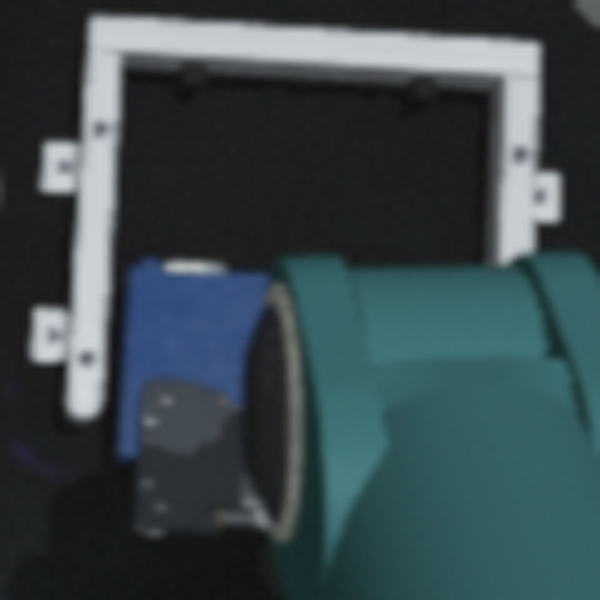

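View pics/side5.png

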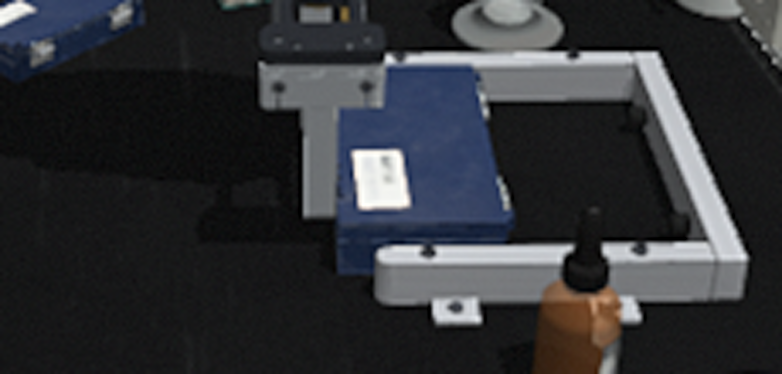

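```bash
cat >> m.py <<'E'
def left(im,cam,roi,v):
    x0,y0,x1,y1=roi;S=4
    g=cv2.resize(im[y0:y1,x0:x1],None,fx=S,fy=S,interpolation=cv2.INTER_CUBIC)
    m=cv2.inRange(cv2.cvtColor(g,cv2.COLOR_BGR2HSV),(106,90,v),(130,255,255))
    ys,xs=np.where(m); P=cam.ray((np.c_[xs,ys]+.5)/S-.5+[x0,y0],.037)[:,:2]-O; A=np.c_[P@D,P@N]*1000
    t=np.percentile(A[:,0],99.5); 
    e=np.array([[a,A[np.abs(A[:,0]-a)<1][:,1].max()] for a in np.arange(t-70,t-6,3)])
    p=np.polyfit(*e.T,1); print('left edge b %.1f at a=%.0f, tilt %.2f'%(np.polyval(p,t-35),t-35,np.degrees(p[0])))
E
python3 - <<'E'
from m import *
cam=Cam('top')
for n,roi in(('top4',(290,210,400,290)),('top5',(304,150,389,250))):
  for v in(60,80,100): left(cv2.imread(f'pics/{n}.png'),cam,roi,v)
print([f"{x:.1f}" for x in 1000*np.array([(robot.get_state()['ee_pos'][:2]-O)@D,(robot.get_state()['ee_pos'][:2]-O)@N])])
E
```

```text
left edge b 90.7 at a=-53, tilt -0.18
left edge b 89.3 at a=-54, tilt -0.02
left edge b 87.9 at a=-56, tilt -0.18
left edge b 90.5 at a=45, tilt -0.12
left edge b 89.1 at a=44, tilt -0.14
left edge b 87.8 at a=42, tilt -0.15
['-30.0', '2.5']
```

Partway in, the left edge is still at b=89 mm with no tilt, so the box is tracking straight. Continuing to just short of the bumpers, then a slow push until contact force shows.

Run:
```python
from m import *
cam=Cam('top');Z=.032;b=.0025
robot.move_linear(d2w(.064,b,Z),.035)
s=robot.get_state();print(s['time'],s['force'])
hit=robot.move_linear(d2w(.080,b,Z),.012,threshold=4)
s=robot.get_state();print(hit,s['time'],s['force'],(s['ee_pos'][:2]-O)@D)
im=shot('top6')
for v in(60,80,100): left(im,cam,(304,140,389,230),v)
cv2.imwrite('pics/z6.png',cv2.resize(im[130:250,285:405],None,fx=5,fy=5,interpolation=cv2.INTER_CUBIC))
cv2.imwrite('pics/side6.png',cv2.resize(robot.grab_frame('side')[200:310,190:420,::-1],None,fx=3.4,fy=3.4,interpolation=cv2.INTER_CUBIC))
```

```text
37.15 [-2.5059841  -0.35829569  1.48039462]
True 37.9417 [0.29270438 0.35515493 0.59567537] 0.07216576819195583
left edge b 90.3 at a=146, tilt -0.01
left edge b 89.1 at a=146, tilt -0.15
left edge b 87.5 at a=146, tilt -0.30
```

View pics/z6.png

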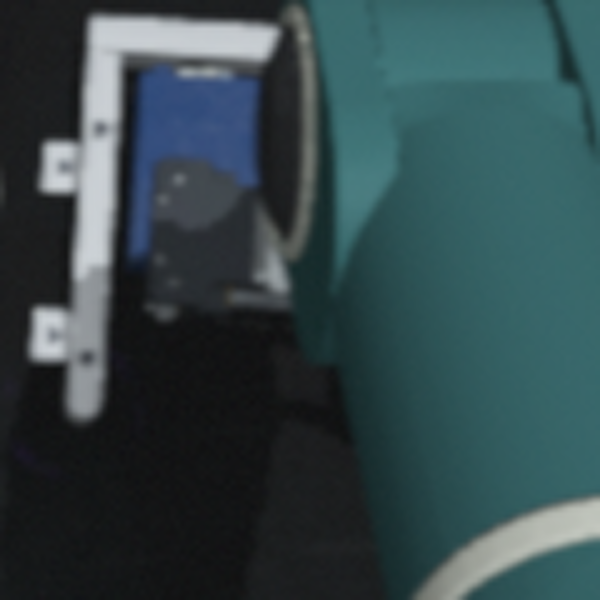

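View pics/side6.png

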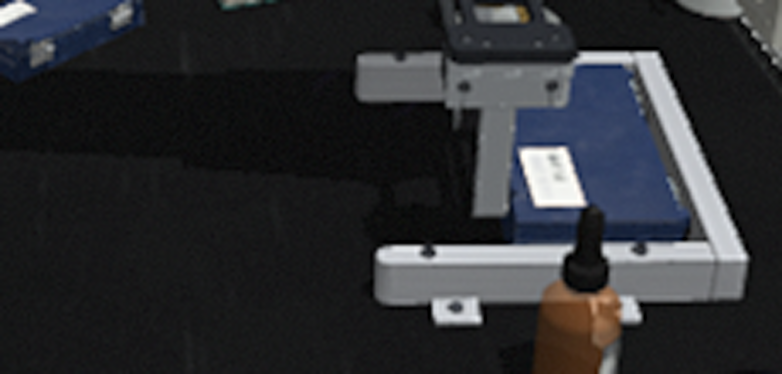

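Contact stop came at 72.2 mm against 73 mm predicted. I'll seat it with a gentle central push using closed fingers, then retreat and check.

Run:
```python
from m import *
cam=Cam('top');Z=.032;b=.0025
robot.move_linear(d2w(.050,b,Z),.06)
robot.gripper_to(.0)
robot.move_linear(d2w(.066,b,Z),.05)
hit=robot.move_linear(d2w(.080,b,Z),.010,threshold=7)
s=robot.get_state();print(hit,s['time'],s['force'],(s['ee_pos'][:2]-O)@D)
robot.move_linear(d2w(.045,b,Z),.06)
robot.move_linear(d2w(.030,b,.15),.15)
robot.move_ptp(d2w(-.24,b,.22),down(-5.32))
im=shot('top7');print(robot.get_state()['time'])
for v in(60,80,100):
    left(im,cam,(304,140,389,230),v);rear(im,cam,(304,140,389,230),v); print(rel(box(im,cam,roi=(304,140,389,230),lo=(106,90,v))[0]))
cv2.imwrite('pics/z7.png',cv2.resize(im[130:250,285:405],None,fx=5,fy=5,interpolation=cv2.INTER_CUBIC))
cv2.imwrite('pics/side7.png',cv2.resize(robot.grab_frame('side')[200:310,190:420,::-1],None,fx=3.4,fy=3.4,interpolation=cv2.INTER_CUBIC))
```

```text
True 41.2167 [-1.03246714  0.31795309 -0.32217802] 0.07217478942207896
43.8917
left edge b 90.3 at a=145, tilt 0.09
rear a@centre 179.3 yaw -0.04 left 90.3 right -90.0 mid 0.2
(np.float64(130.5464088535232), np.float64(0.3310315986850901), 0.006302185058594034)
left edge b 89.0 at a=145, tilt -0.04
rear a@centre 179.3 yaw -0.01 left 89.0 right -89.6 mid -0.3
(np.float64(131.51355195594024), np.float64(-0.46544070569722384), 0.006302185058594034)
left edge b 87.5 at a=144, tilt -0.25
rear a@centre 178.4 yaw 0.03 left 87.3 right -88.0 mid -0.3
(np.float64(132.0771061044998), np.float64(-0.29453949933735957), 0.006302185058594034)
```

View pics/z7.png

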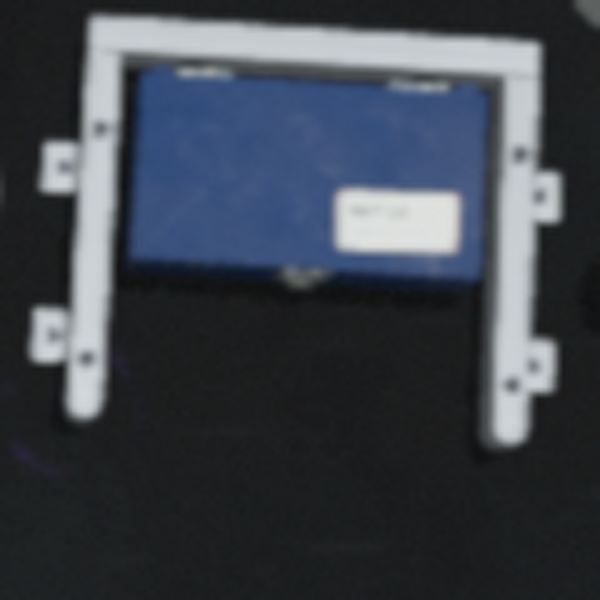

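View pics/side7.png

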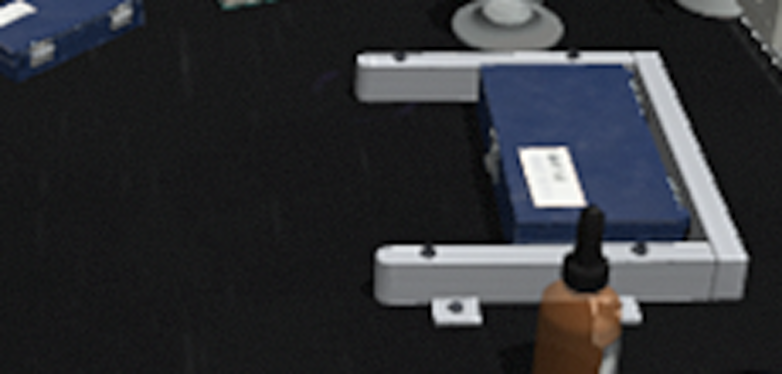

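View pics/top7.png

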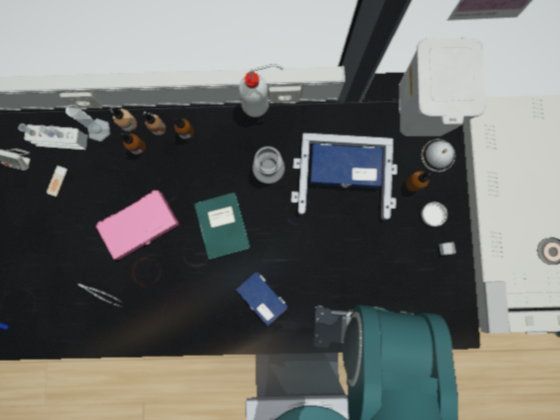

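Docked: the box lies at about (347,165) in the top view, centred between the rails, and everything else is where it was. The open-finger and central pushes both stopped firmly at the same tool position, 72.2 mm.

Run:
```python
from rig import robot
robot.sign_off();print(robot.get_state()['time'])
```

```text
the job is handed in; nothing more can be done
the job is handed in; nothing more can be done
```

The slide box is docked against both bumpers, and I handed the job in at about 44 s of the 67 s allowed. I nudged it sideways into line, squared it with the two open fingers and pushed it straight down the lane. A light push at its middle with closed fingers then seated it.

**Last checks:**
- **Position:** the box centre measured x = 130.5 to 132 mm (131 mm is docked) and y within 0.5 mm of 0.
- **Squareness:** it sits within about 0.1° of square. The two bumper pushes, stopped at 4 N and 7 N force change, ended at the same tool position (72.2 mm).
- **Rails:** the box has about 11 mm clear on each side. Neither it nor the robot was seen touching a rail in any picture.
- **Other things:** by eye in the last top picture, all stand where they were.

**Didn't go as planned:**
- **Sideways nudge:** one nudge overshot by 5 mm because the camera and robot disagree by about 2.5 mm in y. I corrected it before the box entered the lane.
- **Force readings:** they wander by about 2 N. I relied on the repeated stop position and the pictures rather than on force alone.
- **Rear edge:** its direct reading was 178.4 to 179.3 mm rather than 180. That is within the 2 mm calibration error.

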